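# Push the punching block home in its bench holder and lock the cam

### The arm

A 6-joint arm with a two-finger parallel gripper is mounted at the origin on a cart in front of the work surface, level with it; the furniture and walls round the work are solid. World frame = base frame: x ahead of the robot, y to its left, z up, the work surface at z = 0. Lengths are in m, angles in rad, forces in N, time in s.
With the tool pointing down it reaches from about 0.375 to 0.9 m from the base axis. Payload 3.1 kg.
Tool frame: the origin (TCP) lies midway between the tips of the shut fingers; the grasp point (between the pads) lies 19 mm behind it (manip.grip_depth is the distance from the TCP to the grasp point, in m); z points along the fingers, y is the line along which they close (so a half turn about z gives the same grasp; the last joint's range is limited). The gripper opens to 85 mm and grips with 20 to 120 N. Pads are 22 mm wide; open, the fingers measure 114 mm over their backs; the gripper's body (76 mm by 85 mm) begins 54 mm behind the grasp point. The pads swing forward as they close: fully open they stand 13 mm farther back than shut.
Start: joints at [-1.464, 0.527, 1.433, -0, 1.181, -0.178], TCP at [0.176, -0.6, 0.231] pointing down, gripper open.
Joint ranges: [-3.08, 3.08], [-0.75, 2.2], [0.22, 2.44], [-1.43, 4.57], [0, 2.65], [-2.85, 2.85]. Speed limits (rad/s): [2.79, 2.79, 3.14, 3.14, 3.14, 3.14].

### API

Orientations are given as a unit quaternion [x, y, z, w].
In Python, from station import telemetry, snapshot, manip gives the robot as it stands. The module is installed in compiled form; this text tells all that it offers.
- The arm moves only by the shell command python3 -m crank 'ROWS' [OPENING] [FORCE]. ROWS is text: rows parted by semicolons, each of 6 numbers parted by spaces: the shift along the tool's x, y, z as a fraction of full scale, then the turn, a rotation vector about the tool's x, y, z as a fraction of full scale. A call has exactly 5 rows; each row shifts and turns the commanded pose from where the row before left it, along the tool's axes as they then stand; what a row does not reach is not made up. Full scale, the value 1, is 4 cm for a shift and 90 degrees for a turn. A row lasts 1/10 s, in which the tool goes at most 50 mm and 8.59 degrees, less where a joint would pass 70% of its speed; a pose out of reach is approached as far as the arm can. A call with a number of a shift or a turn outside -1 to 1 is refused whole. A call with a gripper value outside its range is refused whole. OPENING is the opening, from -1 (shut) to 1 (fully open), set as the call begins (- or left out, the last holds). The fingers move at their own pace and stop on an object; FORCE is the grip in N (left out, the last holds). Time passes only in rows, so rows that do not move let the fingers close, or fill a call up. It gives the time, the measured TCP pose, the force, the opening and the grip force at its end, in the units of the state.
- telemetry.sense(): the state, without advancing time (a new reading comes with each control period).
- snapshot(name): name is "scene" or "top" or "wrist"; returns a dict with "image" (420x560x3 uint8, red, green, blue), "depth" (420x560 float32, m along the optical axis (not along the pixel's ray), 0 where there is no reading), "camera_matrix" (3x3 intrinsics, pixels), "rvec" (rotation vector, rad) and "tvec" (3), from world to camera coordinates, as OpenCV has them. Camera axes: x right, y down, z forward; pixel columns grow to the right and rows downward; lengths in m; the calibration is good to about 2 mm. A picture is of the moment at which its call begins.
- manip.sign_off(): hands the job in; it is judged then, once.
The state is a dict: "t": time; "q": joint angles; "qd": joint speeds; "tau": joint torques, N m; "tcp_pos": TCP position; "tool_rot": TCP orientation; "force": force on the tool from outside, world axes, zero at the start; "ft_torque": the same for the moment, N m; "finger_gap": opening from 0.0 (shut) to 1.0 (fully open); "gripper_force": force on a finger pad.
Only numpy, scipy, OpenCV 4.12 (cv2) and the standard library are available. Lean on these libraries where they do the work, as an engineer would, in place of code of your own. Each camera call takes 0.05 s, during which the arm holds its last target. There are 200 camera calls.

### The job

Get the white punching block ready for punching so that it cannot walk under the mallet: push it along the bench, without ever lifting it, into the corner of the steel holder until it sits flush against both the long fence and the end stop, then swing the red-knobbed cam lever all the way over so that the cam clamps the block. Leave the punches, the mallet and the beeswax where they lie.

Things in the scene. Friction and masses are not known exactly. Their poses are not given: they have to be found in the camera images.
- punch_block: the loose white plastic punching block, 66 x 110 x 28 mm (its own x, y, z), about 0.2 kg, lying flat on the bench with small ring marks on top. Origin: centre of its underside; z up. Either end and either long side may face the stop or the fence.
- holder: steel holder, fixed to the bench. Origin: at bench level in the inner corner where the working faces of fence (x = 0) and end stop (y = 0) meet. y runs along the fence away from the end stop, x points through the fence, away from the block's side; z up. The block's place is x -66 to 0, y 0 to 110 mm, long side on the fence: its origin comes to x -33, y 55 mm.
- fence_mid (a point): middle of the fence's working face, at bench level (holder x 0, y 127 mm). The fence is an steel bar 22 mm thick (holder x 0 to 22), 24 mm high, from holder y 2 to 252 mm.
- stop_mid (a point): point of the end stop's working face, at bench level (holder x -33, y 0 mm). The end stop is an steel bar 22 mm thick (holder y -22 to 0), 24 mm high, from holder x -128 to 22 mm.
- cam_pivot (a point): vertical pivot axis of the cam lever, at bench level: holder x -95.5, y 50 mm. An eccentric steel disc, 42 mm across, 7 to 25 mm above the bench, turns on it over a 6 mm thick foot (holder x -126 to -80, y -11 to 87 mm). Open, it leaves 8 to 11 mm free beside a block on the fence; closed, it presses the block on the fence and draws it towards the end stop.
- lever_knob (a point): middle of the red upright knob of the cam lever, 45 mm above the bench and 100 mm from the pivot axis. The knob is about 18 mm across and stands from 29 to 61 mm above the bench, on a steel handle 9 mm thick whose axis is 34 mm above the bench.
- cam_lever (a joint): cam lever angle, rad: 0 fully open (handle points from the pivot along holder -x, turned 20 degrees towards the end stop's side, -y), grows as the handle swings clockwise seen from above; 1.92 fully closed at its stop (handle along holder +y, beside the block). Stays where it is left; takes about 1 N at the knob, 5 to 8 N over the last 0.3 rad where the cam bites.
- punch_0: a steel hollow punch, 14 x 110 x 14 mm, lying loose on the bench to the right of the holder; origin: centre of its underside, long axis y. Leave alone.
- punch_1: a second steel hollow punch, 14 x 110 x 14 mm, beside the first; origin: centre of its underside, long axis y. Leave alone.
- mallet: a rawhide mallet with wooden handle, 291 x 70 x 48 mm, lying loose on the left; origin: centre of its underside, handle along its x axis. Leave alone.
- beeswax: a yellow cake of beeswax, 34 x 55 x 18 mm, lying loose on the left, near the robot; origin: centre of its underside. Leave alone.
Things that resemble listed ones, but are neither listed nor needed, are in the scene too. Leave any purple look-alike of the punch_block alone.

How it is judged:
On the way:
1. with the lever still open, the block is pushed along the fence up to the end stop (within 6 mm of it) (y of punch_block in the frame of holder below 0.061 m and x of punch_block in the frame of holder above -0.044 m and value of joint cam_lever below 0.9 rad), for 0.1 s.
At the end, for the whole second after the job is handed in: The block lies flat and at rest in the corner, its long side on the fence and its end on the end stop (each within 3 mm, square within 0.03 rad), and the cam lever is closed (over 1.80 of 1.92 rad) with the holder gripping the block (over 10 N) (x of punch_block in the frame of holder between -0.036 and -0.03 m and y of punch_block in the frame of holder between 0.052 and 0.058 m and angle between the y axis of punch_block and the y axis of holder, either way round below 0.03 rad and angle between punch_block's own z axis and vertical below 0.04 rad and height (world z) of punch_block below 0.004 m and value of joint cam_lever above 1.8 rad and contact force between holder and punch_block above 10 N and linear speed of punch_block below 0.01 m/s); the robot touches nothing.
It fails at once if the block is lifted off the bench or tipped (height (world z) of punch_block above 0.006 m or angle between punch_block's own z axis and vertical above 0.25 rad).
It fails at once if a punch, the mallet or the beeswax is moved by more than 15 mm (distance of any of punch_0, punch_1, mallet, beeswax from where it was at the start of the episode above 0.015 m).
It also fails if it takes over 64 s, if anything falls off the work surface, if the arm or the gripper's body presses on something with over 40 N, if the wrist force passes 120 N, or if a joint passes its speed limit or range.

## Working session

There is one attempt and no reset: what is moved stays moved. The work goes in short steps, Python scripts to look and compute and a shell command to move; the robot and the scene stay as the last step left them, time stands still between calls to the robot, and variables do not carry over. Pictures are saved under pics/ and viewed, at most 10 in all, crops included, and the job is handed in when it is done.

```bash
mkdir -p pics
cat > h.py <<'E'
import numpy as np,cv2
from station import telemetry,snapshot,manip
def snap(n,f):
    s=snapshot(n); cv2.imwrite(f'pics/{f}.png',s['image'][:,:,::-1]); np.savez(f'pics/{f}.npz',**s); return s
def w(s,u,v,z=None):
    K=s['camera_matrix'];R=cv2.Rodrigues(s['rvec'])[0];t=np.ravel(s['tvec'])
    r=R.T@np.linalg.solve(K,[u,v,1]);c=-R.T@t
    if z is None: return c+r*s['depth'][int(round(v)),int(round(u))]
    return c+r*(z-c[2])/r[2]
E
python3 - <<'E'
from h import *
for n in('scene','top'):
    s=snap(n,n+'0'); print(n,s['camera_matrix'][0,0],-cv2.Rodrigues(s['rvec'])[0].T@np.ravel(s['tvec']))
print(telemetry.sense())
E
```

```text
scene 426.18917978030754 [ 0.1962262  -0.5920486   0.86580099]
top 513.6748034653385 [0.48746567 0.00938259 1.69175583]
{'t': 0.1, 'q': array([-1.46352198e+00,  5.28380221e-01,  1.43380022e+00,  5.71924324e-06,
        1.18141550e+00, -1.78499033e-01]), 'qd': array([-0.0003262 , -0.00114439, -0.00165056, -0.00129487, -0.00247489,
        0.00039232]), 'tau': array([ 1.50002152e-04, -4.43304348e+01, -1.78586233e+01, -2.17361221e-04,
        3.87342676e-03,  3.60492777e-06]), 'tcp_pos': array([ 0.17614565, -0.59897541,  0.23041889]), 'tool_rot': array([ 9.89808712e-01,  1.42399825e-01,  3.83060299e-05, -1.00091138e-03]), 'force': array([-0.67895306,  0.09010622,  0.5778693 ]), 'ft_torque': array([-0.02939352, -0.05627091,  0.01067656]), 'gripper_force': 0.0, 'finger_gap': 1.0004895538569885}
```

View pics/top0.png

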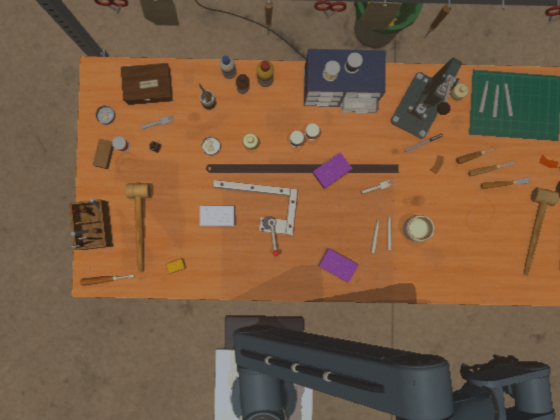

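View pics/scene0.png

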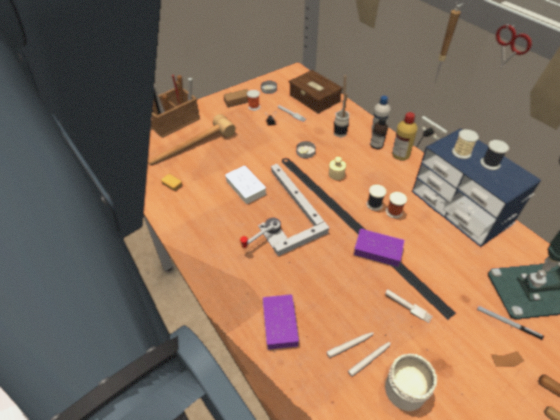

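Top view: the white block is at (217,216). The fence runs (215,186)–(297,192), and the end stop (297,192)–(291,234). The cam is at about (273,226) with the red knob at (276,253). There are purple look-alikes at (332,170) and (338,265). Only the white one at (217,216) fits the description, and I'll confirm it in a wrist close-up.

Run:
```python
from h import *
np.set_printoptions(precision=4,suppress=True)
s=dict(np.load('pics/top0.npz'))
for n,u,v in [('block',217,216),('fenceL',216,186),('corner',297,191),('stopend',291,232),('pivot',273,226),('knob',276,253),('wax',176,266),('malletend',140,268),('p0',376,236)]:
    print(n,w(s,u,v))
from scipy.spatial.transform import Rotation as R
print(R.from_quat(telemetry.sense()['tool_rot']).as_matrix())
```

```text
block [0.5812 0.1603 0.0343]
fenceL [0.6792 0.1666 0.0265]
corner [ 0.6689 -0.0976  0.0202]
stopend [ 0.5346 -0.0803  0.0208]
pivot [ 0.5527 -0.0212  0.0269]
knob [ 0.466  -0.0316  0.065 ]
wax [0.4168 0.2914 0.0153]
malletend [0.4081 0.4082 0.0145]
p0 [ 0.527  -0.3578  0.0194]
[[ 0.9594  0.2819 -0.0002]
 [ 0.2819 -0.9594  0.002 ]
 [ 0.0004 -0.002  -1.    ]]
```

```bash
python3 -m crank '0.62 -0.68 -0.1 0 0 0;0.62 -0.68 -0.1 0 0 0;0.62 -0.68 -0.1 0 0 0;0.62 -0.68 -0.1 0 0 0;0.62 -0.68 -0.1 0 0 0'
python3 -m crank '0.62 -0.68 -0.1 0 0 0;0.62 -0.68 -0.1 0 0 0;0.62 -0.68 -0.1 0 0 0;0.62 -0.68 -0.1 0 0 0;0.62 -0.68 -0.1 0 0 0'
python3 -m crank '0.62 -0.68 -0.1 0 0 0;0.62 -0.68 -0.1 0 0 0;0.62 -0.68 -0.1 0 0 0;0.62 -0.68 -0.1 0 0 0;0.62 -0.68 -0.1 0 0 0'
python3 -m crank '0.62 -0.68 -0.1 0 0 0;0.62 -0.68 -0.1 0 0 0;0.62 -0.68 -0.1 0 0 0;0.62 -0.68 -0.1 0 0 0;0 0 0 0 0 0'
python3 -c "
from h import *
s=snap('wrist','w1');print(-cv2.Rodrigues(s['rvec'])[0].T@np.ravel(s['tvec']),s['camera_matrix'][0,0],telemetry.sense()['tcp_pos'],telemetry.sense()['q'])"
```

```text
t: 0.6
tcp_pos: [0.2572, -0.4325, 0.2511]
tool_rot: [0.99, 0.142, -0.0, -0.0]
force: [1.0, -1.0, -0.1]
finger_gap: 1.0
gripper_force: 0.0
t: 1.1
tcp_pos: [0.3377, -0.2671, 0.2712]
tool_rot: [0.99, 0.142, -0.0, -0.0]
force: [0.5, -0.4, -0.0]
finger_gap: 1.0
gripper_force: 0.0
t: 1.6
tcp_pos: [0.4183, -0.1017, 0.2913]
tool_rot: [0.99, 0.142, -0.0, -0.0]
force: [0.2, -0.1, -0.2]
finger_gap: 1.002
gripper_force: 0.0
t: 2.1
tcp_pos: [0.4841, 0.0323, 0.3076]
tool_rot: [0.989, 0.145, 0.001, -0.0]
force: [0.3, -0.0, -0.3]
finger_gap: 0.998
gripper_force: 0.0
[0.55079892 0.05226085 0.45027871] 361.7886311958128 [0.48293979 0.03072457 0.30714492] [-1.67866477e-01  2.43630184e-01  1.67563174e+00 -6.49605854e-05
  1.22240321e+00  1.11307907e+00]
```

View pics/w1.png

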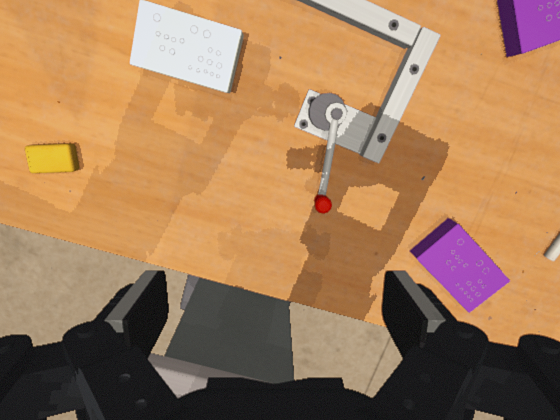

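The wrist view confirms the white block with ring marks, centred at (186,45). The cam disc is at (327,110), the lever runs to the red knob at (323,204), and the inner corner is near (409,47). The purple blocks at (530,25) and (460,265) are the look-alikes.

```bash
python3 -m crank '0.9 0 0 0 0 -0.095;0.5 0 0 0 0 -0.095;0 0 0 0 0 -0.095;0 0 0 0 0 -0.095;0 0 0 0 0 -0.095' -0.3
python3 -m crank '0 0 0 0 0 -0.095;0 0 0 0 0 -0.095;0 0 0 0 0 -0.095;0 0 0 0 0 0;0 0 0 0 0 0'
python3 - <<'E'
from h import *
np.set_printoptions(precision=4,suppress=True)
s2=snap('wrist','w2'); print(telemetry.sense()['q'])
for f in ('w1','w2'):
    s=dict(np.load(f'pics/{f}.npz'));im=s['image'].astype(int)
    hsv=cv2.cvtColor(s['image'],cv2.COLOR_RGB2HSV)
    v,u=np.mgrid[0:420,0:560]
    K=s['camera_matrix'];R=cv2.Rodrigues(s['rvec'])[0];t=np.ravel(s['tvec'])
    d=s['depth']; P=np.stack([(u-K[0,2])/K[0,0]*d,(v-K[1,2])/K[1,1]*d,d],-1)
    W=(P-t)@R
    sat=hsv[...,1]
    for n,m in [('grey20-32',(sat<60)&(W[...,2]>.018)&(W[...,2]<.034)&(v<260)&(d>0)),('knob',(im[...,0]>130)&(im[...,1]<50)&(im[...,2]<60))]:
        k,lab,st,c=cv2.connectedComponentsWithStats(m.astype(np.uint8))
        for i in range(1,k):
            if st[i,4]>60:
                p=W[lab==i]; r=cv2.minAreaRect((p[:,:2]*1000).astype(np.float32))
                print(f,n,st[i],'medz',np.median(p[:,2]),'rect',r, 'box',cv2.boxPoints(r).round(1).tolist())
E
```

```text
t: 2.65
tcp_pos: [0.5346, 0.0464, 0.3066]
tool_rot: [0.869, 0.496, -0.001, -0.0]
force: [0.8, -0.4, -0.1]
finger_gap: 0.344
gripper_force: 0.0
t: 3.15
tcp_pos: [0.5348, 0.0468, 0.307]
tool_rot: [0.74, 0.673, -0.0, -0.0]
force: [0.5, 0.1, -0.2]
finger_gap: 0.35
gripper_force: 0.0
[-0.1206  0.324   1.5559 -0.0002  1.2625 -0.0257]
w1 grey20-32 [ 130    0  112   93 6813] medz 0.02782328960879812 rect ((584.1243896484375, 164.4664306640625), (66.0048599243164, 110.68734741210938), 0.9393638968467712) box [[550.2000122070312, 219.3000030517578], [552.0, 108.5999984741211], [618.0, 109.69999694824219], [616.2000122070312, 220.3000030517578]]
w1 grey20-32 [ 308    0  132  163 4944] medz 0.02360400394981909 rect ((607.8615112304688, -16.83099365234375), (145.4359588623047, 149.8880157470703), 84.77952575683594) box [[526.5999755859375, -82.4000015258789], [675.9000244140625, -96.0999984741211], [689.0999755859375, 48.79999923706055], [539.7999877929688, 62.400001525878906]]
w1 grey20-32 [ 309   93   38   44 1012] medz 0.025382415464659625 rect ((564.241455078125, -5.393486022949219), (42.7080
[... 1732 characters left out ...]
9877929688, 19.200000762939453]]
w2 grey20-32 [507 238  27  22 258] medz 0.025809391783505192 rect ((827.6331787109375, -80.01600646972656), (34.981990814208984, 11.785593032836914), 50.030513763427734) box [[811.9000244140625, -89.5999984741211], [820.9000244140625, -97.19999694824219], [843.4000244140625, -70.4000015258789], [834.4000244140625, -62.79999923706055]]
w2 knob [215 238  16  15 184] medz 0.06042236503620038 rect ((498.3033142089844, 41.74251937866211), (171.6196746826172, 18.146066665649414), 65.79158020019531) box [[454.79998779296875, -32.79999923706055], [471.3999938964844, -40.20000076293945], [541.7999877929688, 116.30000305175781], [525.2000122070312, 123.69999694824219]]
```

View pics/w2.png

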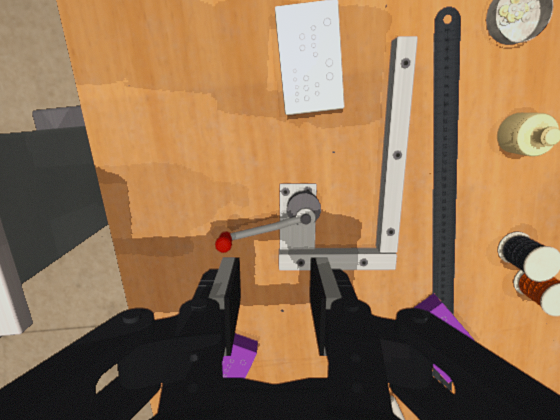

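```bash
python3 -m crank '0.957 -0.168 0 0 0 0;0.957 -0.168 0 0 0 0;0.957 -0.168 0 0 0 0;0 0 0.5 0 0 0.091;0 0 0.5 0 0 0.091'
python3 -m crank '0 0 0.56 0 0 0.091;0 0 0.56 0 0 0.091;0 0 0.56 0 0 0.091;0 0 0.56 0 0 0.091;0 0 0.56 0 0 0.091'
python3 -m crank '0 0 0.56 0 0 0.091;0 0 0.56 0 0 0.091;0 0 0.56 0 0 0.091;0 0 0.56 0 0 0.091;0 0 0 0 0 0'
cat >> h.py <<'E'
from scipy.spatial.transform import Rotation as Ro
O=np.array([.6557,-.0723]);Y=-5.35
def st():
    s=telemetry.sense();M=Ro.from_quat(s['tool_rot']).as_matrix()
    a=np.radians(Y);d=s['tcp_pos'][:2]-O
    print('t',s['t'],'holder mm',(1000*np.array([d@[np.cos(a),np.sin(a)],d@[-np.sin(a),np.cos(a)]])).round(1),'z',round(1000*s['tcp_pos'][2],1),'yaw-rel',round(np.degrees(np.arctan2(M[1,0],M[0,0]))-Y,2),'F',s['force'].round(1),'gap',s['finger_gap'].round(3))
E
python3 -c "
from h import *
st()
s=dict(np.load('pics/w2.npz'));im=s['image'].astype(int)
m=(im[...,0]>130)&(im[...,1]<50)&(im[...,2]<60)
for f in('w1','w2'):
  s=dict(np.load(f'pics/{f}.npz'));im=s['image'].astype(int);m=(im[...,0]>130)&(im[...,1]<50)&(im[...,2]<60)
  v,u=np.nonzero(m);P=np.array([w(s,a,b) for a,b in zip(u,v)]);P=P[P[:,2]>.055];print(P.min(0),P.max(0),np.median(P,0))"
```

```text
t: 3.7
tcp_pos: [0.5258, 0.1651, 0.2674]
tool_rot: [0.829, 0.56, 0.001, 0.001]
force: [0.0, 1.0, 0.2]
finger_gap: 0.348
gripper_force: 0.0
t: 4.2
tcp_pos: [0.5257, 0.1636, 0.1545]
tool_rot: [0.972, 0.233, 0.0, 0.0]
force: [0.7, 0.6, -0.2]
finger_gap: 0.349
gripper_force: 0.0
t: 4.7
tcp_pos: [0.5236, 0.1633, 0.0632]
tool_rot: [0.999, -0.047, -0.003, 0.0]
force: [-0.2, 0.9, -0.3]
finger_gap: 0.351
gripper_force: 0.0Traceback (most recent call last):
  File "<string>", line 3, in <module>
    st()
    ~~^^
  File "h.py", line 15, in st
    print('t',s['t'],'holder mm',(1000*np.array([d@[np.cos(a),np.sin(a)],d@[-np.sin(a),np.cos(a)]])).round(1),'z',round(1000*s['tcp_pos'][2],1),'yaw-rel',round(np.degrees(np.arctan2(M[1,0],M[0,0]))-Y,2),'F',s['force'].round(1),'gap',s['finger_gap'].round(3))
                                                                                                                                                                                                                                         ^^^^^^^^^^^^^^^^^^^^^
AttributeError: 'float' object has no attribute 'round'
```

```bash
sed -i "s/s\['finger_gap'\].round(3)/s['finger_gap']/" h.py
python3 -m crank '0 0 0.5 0 0 0;0 0 0.5 0 0 0;0 0 0.33 0 0 0;0.3 0 0 0 0 0;0.3 0 0 0 0 0'
python3 -m crank '0.25 0 0 0 0 0;0.25 0 0 0 0 0;0.25 0 0 0 0 0;0 0 0 0 0 0;0 0 0 0 0 0'
python3 -c "
from h import *
st()
for f in('w1','w2'):
  s=dict(np.load(f'pics/{f}.npz'));im=s['image'].astype(int);m=(im[...,0]>130)&(im[...,1]<50)&(im[...,2]<60)
  v,u=np.nonzero(m);P=np.array([w(s,a,b) for a,b in zip(u,v)]);P=P[P[:,2]>.055];print(P.min(0),P.max(0),np.median(P,0))"
```

```text
t: 5.2
tcp_pos: [0.5505, 0.1616, 0.013]
tool_rot: [0.999, -0.046, -0.0, -0.0]
force: [-0.5, 0.5, -0.6]
finger_gap: 0.353
gripper_force: 0.3
t: 5.7
tcp_pos: [0.5802, 0.1587, 0.0128]
tool_rot: [0.999, -0.046, 0.001, -0.0]
force: [0.1, -0.3, 0.1]
finger_gap: 0.35
gripper_force: 0.0
t 5.7 holder mm [-96.7 223. ] z 12.8 yaw-rel 0.03 F [ 0.1 -0.3  0.1] gap 0.3495775259976
[ 0.45808903 -0.03758616  0.05700978] [0.55079892 0.05226085 0.45027871] [ 0.4676509  -0.02829276  0.06041436]
[ 0.45794759 -0.03723082  0.05629828] [0.54176546 0.11628575 0.44951001] [ 0.46702222 -0.02769119  0.06043165]
```

```bash
python3 -m crank '0.15 0 0 0 0 0;0.1 0 0 0 0 0;0.1 0 0 0 0 0;0 0 0 0 0 0;0 0 0 0 0 0'
python3 -c "
from h import *
st();s=snap('wrist','w3')"
```

```text
t: 6.2
tcp_pos: [0.5939, 0.1575, 0.0126]
tool_rot: [0.999, -0.046, 0.001, -0.0]
force: [0.7, -0.3, -0.7]
finger_gap: 0.351
gripper_force: 0.0
t 6.2 holder mm [-82.9 223.1] z 12.6 yaw-rel 0.03 F [ 0.7 -0.3 -0.7] gap 0.35069258913838036
```

View pics/w3.png

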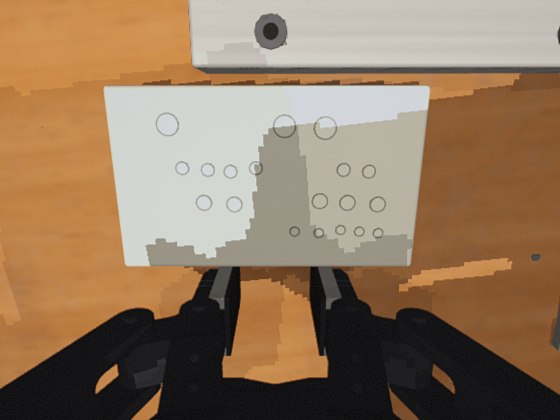

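The block is square on both fingers, with its far edge at row 86 and the fence face at about row 70. A few mm remain.

```bash
python3 -m crank '0.08 0 0 0 0 0;0.06 0 0 0 0 0;0.05 0 0 0 0 0;0 0 0 0 0 0;0 0 0 0 0 0'; python3 -c "
from h import *
st()"
```

```text
t: 6.75
tcp_pos: [0.6, 0.1568, 0.0124]
tool_rot: [0.999, -0.046, -0.001, 0.0]
force: [-4.3, -1.1, 2.3]
finger_gap: 0.346
gripper_force: 1.8
t 6.75 holder mm [-76.8 222.9] z 12.4 yaw-rel 0.04 F [-4.3 -1.1  2.3] gap 0.3462312101325122
```

```bash
python3 -m crank '-0.3 0 0 0 0 0;0 0 -0.8 0 0 0;0 0 -0.8 0 0 0;0 0 0 0 0 -0.091;0 0 0 0 0 -0.091'
python3 -m crank '0 0 0 0 0 -0.091;0 0 0 0 0 -0.091;0 0 0 0 0 -0.091;0 0 0 0 0 -0.091;0 0 0 0 0 -0.091'
python3 -m crank '0 0 0 0 0 -0.091;0 0 0 0 0 -0.091;0 0 0 0 0 -0.091;0 0 0 0 0 -0.091;0 0 0 0 0 0'
python3 -m crank '0.7 0.43 0 0 0 0;0.7 0.43 0 0 0 0;0.7 0.43 0 0 0 0;0 0 0 0 0 0;0 0 0 0 0 0'
python3 -c "
from h import *
st();s=snap('top','t2')
hsv=cv2.cvtColor(s['image'],cv2.COLOR_RGB2HSV)
a=np.radians(Y)
m=((hsv[...,1]<50)&(hsv[...,2]>150)).astype(np.uint8);m[:170]=0;m[240:]=0;m[:,:190]=0;m[:,310:]=0
k,l,q,c=cv2.connectedComponentsWithStats(m)
print([(q[i].tolist()) for i in range(1,k) if q[i,4]>100])
cv2.imwrite('pics/t2c.png',cv2.resize(s['image'][150:270,180:340,::-1],None,fx=5,fy=5,interpolation=cv2.INTER_CUBIC))
"
```

```text
t: 7.25
tcp_pos: [0.5917, 0.158, 0.0784]
tool_rot: [0.995, 0.099, 0.003, 0.0]
force: [-0.5, -0.4, 0.3]
finger_gap: 0.349
gripper_force: 0.0
t: 7.75
tcp_pos: [0.5906, 0.1579, 0.0768]
tool_rot: [0.897, 0.441, 0.002, 0.001]
force: [-0.2, 0.9, 0.0]
finger_gap: 0.35
gripper_force: 0.0
t: 8.25
tcp_pos: [0.5904, 0.1579, 0.0768]
tool_rot: [0.739, 0.674, 0.001, 0.001]
force: [0.3, 0.3, 0.5]
finger_gap: 0.354
gripper_force: 0.0
t: 8.75
tcp_pos: [0.6484, 0.2373, 0.0763]
tool_rot: [0.739, 0.674, 0.0, 0.0]
force: [-0.5, -0.5, 0.1]
finger_gap: 0.352
gripper_force: 0.0
t 8.75 holder mm [-36.2 307.6] z 76.3 yaw-rel 90.07 F [-0.5 -0.5  0.1] gap 0.3522801260511712
[[240, 183, 57, 52, 695], [203, 186, 34, 23, 568]]
```

View pics/t2c.png

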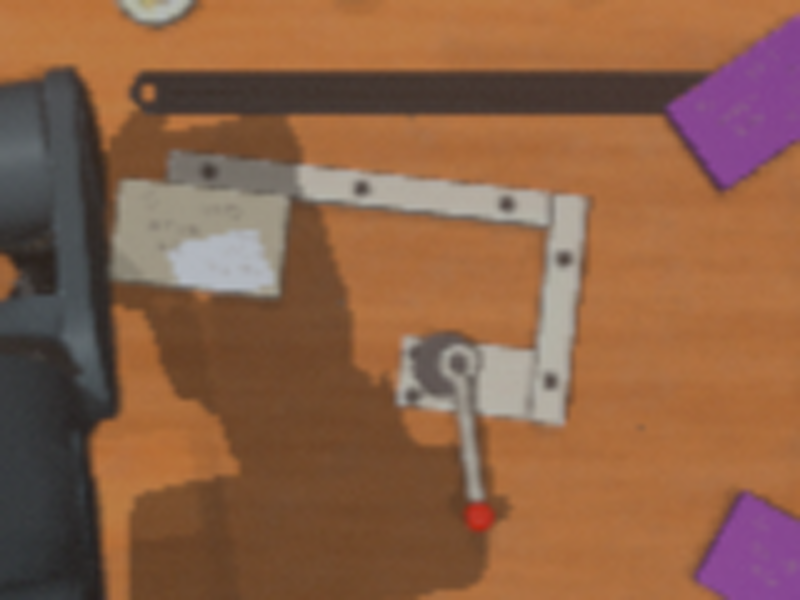

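The block lies flush along the fence in the crop (115–290, 180–295), and the lever is still open with its knob at (480,517). Next I lower the tool and push the block by its end towards the stop.

```bash
python3 -m crank '0 0 0.8 0 0 0;0 0 0.8 0 0 0;-0.2 0 0 0 0 0;-0.3 0 0 0 0 0;-0.3 0 0 0 0 0'
python3 -m crank '-0.4 0 0 0 0 0;-0.4 0 0 0 0 0;-0.4 0 0 0 0 0;-0.4 0 0 0 0 0;-0.4 0 0 0 0 0'
python3 -m crank '-0.3 0 0 0 0 0;-0.2 0 0 0 0 0;0 0 0 0 0 0;0 0 0 0 0 0;0 0 0 0 0 0'
python3 -c "
from h import *
st();snap('wrist','w4')"
```

```text
t: 9.3
tcp_pos: [0.6458, 0.2038, 0.014]
tool_rot: [0.739, 0.674, 0.001, 0.0]
force: [0.3, 1.5, -0.1]
finger_gap: 0.352
gripper_force: 0.5
t: 9.8
tcp_pos: [0.6381, 0.1238, 0.013]
tool_rot: [0.739, 0.674, 0.0, 0.0]
force: [0.6, 1.2, 1.3]
finger_gap: 0.346
gripper_force: 0.9
t: 10.3
tcp_pos: [0.6358, 0.1058, 0.0122]
tool_rot: [0.738, 0.674, -0.0, -0.0]
force: [-0.4, -0.2, -0.4]
finger_gap: 0.347
gripper_force: 0.0
t 10.3 holder mm [-36.4 175.5] z 12.2 yaw-rel 90.17 F [-0.4 -0.2 -0.4] gap 0.3470779786877998
```

View pics/w4.png

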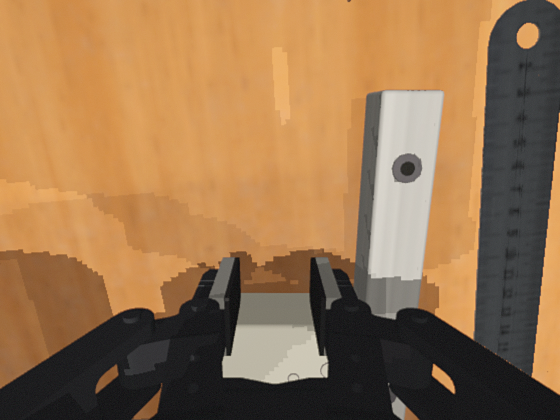

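The block follows, with its end edge at row 295 against both fingers, close along the fence. About 54 mm remain.

```bash
python3 -m crank '-0.3 0 0 0 0 0;-0.3 0 0 0 0 0;-0.25 0 0 0 0 0;-0.2 0 0 0 0 0;-0.1 0 0 0 0 0'
python3 -m crank '-0.07 0 0 0 0 0;-0.07 0 0 0 0 0;-0.05 0 0 0 0 0;0 0 0 0 0 0;0 0 0 0 0 0'
python3 -c "
from h import *
st()"
```

```text
t: 10.85
tcp_pos: [0.6317, 0.0582, 0.0125]
tool_rot: [0.739, 0.674, -0.0, -0.0]
force: [0.9, 1.0, -0.6]
finger_gap: 0.352
gripper_force: 0.4
t: 11.35
tcp_pos: [0.6313, 0.0521, 0.0127]
tool_rot: [0.739, 0.674, 0.0, 0.0]
force: [-0.5, -0.5, -0.8]
finger_gap: 0.352
gripper_force: 0.0
t 11.35 holder mm [-35.9 121.6] z 12.7 yaw-rel 90.14 F [-0.5 -0.5 -0.8] gap 0.3516801027268111
```

```bash
python3 -m crank '-0.04 0 0 0 0 0;-0.04 0 0 0 0 0;-0.03 0 0 0 0 0;0 0 0 0 0 0;0 0 0 0 0 0'
python3 -c "
from h import *
st()"
```

```text
t: 11.85
tcp_pos: [0.6312, 0.0509, 0.0127]
tool_rot: [0.739, 0.674, 0.002, -0.001]
force: [0.9, 11.0, -0.5]
finger_gap: 0.348
gripper_force: 5.1
t 11.85 holder mm [-35.9 120.4] z 12.7 yaw-rel 90.07 F [ 0.9 11.  -0.5] gap 0.3482855356316277
```

```bash
python3 -m crank '0.5 0 0 0 0 0;0 0 -0.9 0 0 0;0 0 -0.9 0 0 0;0 0 -0.9 0 0 0;0 0 -0.9 0 0 0'
python3 -m crank '-0.8 -0.3 -0.9 0 0 0;-0.8 -0.3 -0.9 0 0 0;-0.8 -0.3 0 0 0 0;-0.8 -0.3 0 0 0 0;-0.8 0 0 0 0 0'
python3 -m crank '0 0 0 0 0 0;0 0 0 0 0 0;0 0 0 0 0 0;0 0 0 0 0 0;0 0 0 0 0 0'
cat > m.py <<'E'
from h import *
import sys
st();s=snap('wrist',sys.argv[1])
v,u=np.mgrid[0:420,0:560];K=s['camera_matrix'];R=cv2.Rodrigues(s['rvec'])[0];t=np.ravel(s['tvec']);d=s['depth']
W=(np.stack([(u-K[0,2])/K[0,0]*d,(v-K[1,2])/K[1,1]*d,d],-1)-t)@R
a=np.radians(Y);H=1000*(W[...,:2]-O)@np.array([[np.cos(a),-np.sin(a)],[np.sin(a),np.cos(a)]])
im=s['image'].astype(int);z=W[...,2]*1000
b=(z>26.5)&(z<29.5)&(H[...,0]>-72)&(H[...,0]<8)&(H[...,1]>-8)&(H[...,1]<125)&(d>0)
p=H[b];r=cv2.minAreaRect(p.astype(np.float32));print('block',r,'z',np.median(z[b]))
k=(im[...,0]>110)&(im[...,1]<60)&(im[...,2]<60)&(z>55)&(z<65);p=H[k];c=(p.min(0)+p.max(0))/2
print('knob',c,p.min(0),p.max(0));q=c-[-95.5,50];print('lever',np.radians(200)-np.arctan2(q[1],q[0])%(2*np.pi),np.hypot(*q))
f=(z>22.5)&(z<24.8)&(H[...,1]>125)&(H[...,1]<200)&(H[...,0]>-30)&(H[...,0]<40);print('fence x',np.percentile(H[f][:,0],[1,99]))
f=(z>22.5)&(z<24.8)&(H[...,1]>-40)&(H[...,1]<15)&(H[...,0]>-65)&(H[...,0]<-5);print('stop y',np.percentile(H[f][:,1],[1,99]) if f.any() else None)
E
python3 m.py w5
```

```text
t: 12.35
tcp_pos: [0.6323, 0.0676, 0.1578]
tool_rot: [0.738, 0.674, -0.0, 0.0]
force: [0.2, 0.6, -0.1]
finger_gap: 0.349
gripper_force: 0.0
t: 12.85
tcp_pos: [0.5682, -0.0881, 0.2291]
tool_rot: [0.738, 0.674, -0.0, -0.0]
force: [0.1, 0.1, -0.4]
finger_gap: 0.347
gripper_force: 0.0
t: 13.35
tcp_pos: [0.5703, -0.0863, 0.2284]
tool_rot: [0.738, 0.675, -0.0, -0.0]
force: [0.2, 0.7, 0.2]
finger_gap: 0.349
gripper_force: 0.0
t 13.35 holder mm [-83.7 -21.9] z 228.4 yaw-rel 90.22 F [0.2 0.7 0.2] gap 0.34930074119958204
block ((-29.76611328125, 58.5134391784668), (132.10662841796875, 74.99708557128906), 89.78905487060547) z 27.829674239043047
knob [-191.92628284   25.30883436] [-200.81059963   16.49392412] [-183.04196604   34.12374459]
lever 0.09838939114744782 99.53733813499426
fence x [-0.21269539 21.1038074 ]
stop y [-21.86798144  -1.2552093 ]
```

View pics/w5.png

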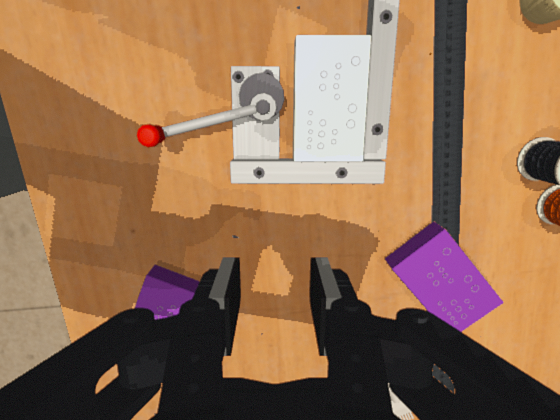

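The block sits in the corner at (333,98), flush with the fence and the stop. The open lever's red knob is at (149,135). Next I take hold of the knob from above.

```bash
python3 -m crank '0.39 -0.9 0 0 0 0;0.39 -0.9 0 0 0 0;0.39 -0.9 0 0 0 0;0 0 0.9 0 0 0;0 0 0.9 0 0 0'
python3 -m crank '0 0 0.9 0 0 0;0 0 0.9 0 0 0;0 0 0 0 0 0;0 0 0 0 0 0;0 0 0 0 0 0'
python3 -c "
from h import *
st()"
```

```text
t: 13.9
tcp_pos: [0.4672, -0.0301, 0.1574]
tool_rot: [0.738, 0.675, 0.001, 0.002]
force: [0.9, -0.5, -1.3]
finger_gap: 0.355
gripper_force: 0.0
t: 14.4
tcp_pos: [0.4682, -0.0311, 0.086]
tool_rot: [0.738, 0.674, 0.001, 0.001]
force: [-0.1, 0.7, 0.6]
finger_gap: 0.349
gripper_force: 0.0
t 14.4 holder mm [-190.5   23.5] z 86.0 yaw-rel 90.15 F [-0.1  0.7  0.6] gap 0.34946410473596323
```

```bash
python3 -m crank '0.045 -0.04 0.54 0 0 0;0 0 0.54 0 0 0;0 0 0 0 0 0;0 0 0 0 0 0;0 0 0 0 0 0'
python3 -m crank '0 0 0 0 0 0;0 0 0 0 0 0;0 0 0 0 0 0;0 0 0 0 0 0;0 0 0 0 0 0' -1 40
python3 -c "
from h import *
st()
th=np.linspace(.1,1.92,21);a=np.radians(200)-th;P=100*np.c_[np.sin(a),np.cos(a)]
print((np.diff(P,axis=0)/40).round(3).tolist())"
```

```text
t: 14.9
tcp_pos: [0.4666, -0.0293, 0.0429]
tool_rot: [0.739, 0.674, 0.001, 0.001]
force: [0.0, -0.2, 0.5]
finger_gap: 0.351
gripper_force: 0.0
t: 15.4
tcp_pos: [0.4669, -0.0293, 0.0428]
tool_rot: [0.739, 0.674, 0.001, 0.002]
force: [0.1, 0.6, 7.3]
finger_gap: 0.203
gripper_force: 38.8
t 15.4 holder mm [-192.    25.2] z 42.8 yaw-rel 90.13 F [0.1 0.6 7.3] gap 0.20269790965697762
[[0.223, -0.046], [0.226, -0.026], [0.227, -0.005], [0.227, 0.016], [0.225, 0.036], [0.22, 0.057], [0.214, 0.076], [0.206, 0.096], [0.197, 0.114], [0.186, 0.131], [0.173, 0.148], [0.159, 0.163], [0.143, 0.176], [0.127, 0.189], [0.109, 0.2], [0.091, 0.209], [0.071, 0.216], [0.051, 0.222], [0.031, 0.225], [0.01, 0.227]]
```

```bash
python3 -m crank '0.22 -0.045 -0.02 0 0 0;0.225 -0.025 0 0 0 0;0.225 -0.005 0 0 0 0;0.225 0.015 0 0 0 0;0.225 0.035 0 0 0 0'
python3 -m crank '0.22 0.055 0 0 0 0;0.215 0.075 0 0 0 0;0.205 0.095 0 0 0 0;0.195 0.115 0 0 0 0;0.185 0.13 0 0 0 0'
python3 -c "
from h import *
st()"
```

```text
t: 15.9
tcp_pos: [0.4698, 0.0161, 0.0427]
tool_rot: [0.739, 0.674, 0.001, 0.001]
force: [2.2, -5.1, 4.9]
finger_gap: 0.201
gripper_force: 39.3
t: 16.4
tcp_pos: [0.4889, 0.0557, 0.0424]
tool_rot: [0.738, 0.674, -0.002, -0.002]
force: [-3.3, -4.6, 7.1]
finger_gap: 0.202
gripper_force: 39.6
t 16.4 holder mm [-178.   111.9] z 42.4 yaw-rel 90.14 F [-3.3 -4.6  7.1] gap 0.20199292122161117
```

```bash
python3 -m crank '0.175 0.15 0 0 0 0;0.16 0.165 0 0 0 0;0.145 0.175 0 0 0 0;0.125 0.19 0 0 0 0;0.11 0.2 0 0 0 0'
python3 -m crank '0.09 0.21 0 0 0 0;0.07 0.215 0 0 0 0;0.05 0.22 0 0 0 0;0.03 0.225 0 0 0 0;0.01 0.225 0 0 0 0'
python3 -m crank '0 0 0 0 0 0;0 0 0 0 0 0;0 0 0 0 0 0;0 0 0 0 0 0;0 0 0 0 0 0'
python3 -c "
from h import *
st()"
```

```text
t: 16.9
tcp_pos: [0.5204, 0.0834, 0.042]
tool_rot: [0.739, 0.674, -0.005, -0.007]
force: [-10.0, 7.5, 12.9]
finger_gap: 0.203
gripper_force: 39.7
t: 17.4
tcp_pos: [0.5617, 0.0917, 0.0416]
tool_rot: [0.739, 0.673, -0.007, -0.011]
force: [-12.3, 13.3, 15.9]
finger_gap: 0.204
gripper_force: 44.7
t: 17.9
tcp_pos: [0.5658, 0.0915, 0.0418]
tool_rot: [0.739, 0.673, -0.003, -0.007]
force: [-6.9, 12.7, 10.3]
finger_gap: 0.203
gripper_force: 44.1
t 17.9 holder mm [-104.8  154.7] z 41.8 yaw-rel 89.99 F [-6.9 12.7 10.3] gap 0.20338850918356932
```

```bash
python3 -m crank '-0.02 0.08 0 0 0 0;-0.02 0.08 0 0 0 0;0 0.08 0 0 0 0;0 0.06 0 0 0 0;0 0 0 0 0 0'
python3 -c "
from h import *
st()"
python3 -m crank '0 0.06 0 0 0 0;0 0.06 0 0 0 0;0 0 0 0 0 0;0 0 0 0 0 0;0 0 0 0 0 0'
python3 -c "
from h import *
st()"
```

```text
t: 18.4
tcp_pos: [0.5752, 0.0902, 0.0417]
tool_rot: [0.74, 0.673, -0.004, -0.01]
force: [-11.1, 16.0, 13.7]
finger_gap: 0.206
gripper_force: 44.3
t 18.4 holder mm [-95.3 154.3] z 41.7 yaw-rel 89.96 F [-11.1  16.   13.7] gap 0.20561291199688675
t: 18.9
tcp_pos: [0.5753, 0.0903, 0.0415]
tool_rot: [0.739, 0.673, -0.008, -0.013]
force: [-17.9, 15.8, 18.9]
finger_gap: 0.203
gripper_force: 44.9
t 18.9 holder mm [-95.3 154.4] z 41.5 yaw-rel 89.97 F [-17.9  15.8  18.9] gap 0.20292458451145395
```

The lever is at its stop: x did not advance while the force rose. Next I release it and lift away.

```bash
python3 -m crank '0 -0.1 0 0 0 0;0 0 0 0 0 0;0 0 0 0 0 0;0 0 0 0 0 0;0 0 0 0 0 0' -0.2
python3 -m crank '0 0 -0.5 0 0 0;0 0 -0.9 0 0 0;0 0 -0.9 0 0 0;0 0 -0.9 0 0 0;0 0 -0.9 0 0 0'
python3 -m crank '-0.9 0 -0.6 0 0 0;-0.9 0 0 0 0 0;-0.9 0 0 0 0 0;-0.9 0 0 0 0 0;0 0 0 0 0 0'
python3 -m crank '0 0 0 0 0 0;0 0 0 0 0 0;0 0 0 0 0 0;0 0 0 0 0 0;0 0 0 0 0 0'
sed -i 's/H\[...,0\]>-72)/H[...,0]>-72)\&(im.min(-1)>150)/' m.py; python3 m.py w6
```

```text
t: 19.4
tcp_pos: [0.5821, 0.0846, 0.041]
tool_rot: [0.739, 0.674, -0.003, -0.004]
force: [-5.0, 3.9, 2.0]
finger_gap: 0.401
gripper_force: 2.8
t: 19.9
tcp_pos: [0.5863, 0.0829, 0.2074]
tool_rot: [0.739, 0.674, 0.0, 0.0]
force: [0.2, 0.9, 0.2]
finger_gap: 0.398
gripper_force: 0.0
t: 20.4
tcp_pos: [0.5734, -0.0648, 0.2302]
tool_rot: [0.74, 0.672, -0.0, 0.001]
force: [-0.2, 1.0, -0.0]
finger_gap: 0.398
gripper_force: 0.0
t: 20.9
tcp_pos: [0.5727, -0.0594, 0.2301]
tool_rot: [0.738, 0.675, -0.0, -0.0]
force: [-0.2, -0.2, 0.5]
finger_gap: 0.4
gripper_force: 0.0
t 20.9 holder mm [-83.8   5.1] z 230.1 yaw-rel 90.2 F [-0.2 -0.2  0.5] gap 0.4000601980221253
block ((-33.04550552368164, 54.680885314941406), (65.73219299316406, 108.64540100097656), 0.09803411364555359) z 27.815082228251356
knob [-95.40579942 147.54078563] [-104.76683803  139.57852072] [-86.04476081 155.50305055]
lever 1.9208279326951996 97.54083112179532
fence x [-0.27259943 21.17411435]
stop y [-21.85984351  -1.16535988]
```

View pics/w6.png

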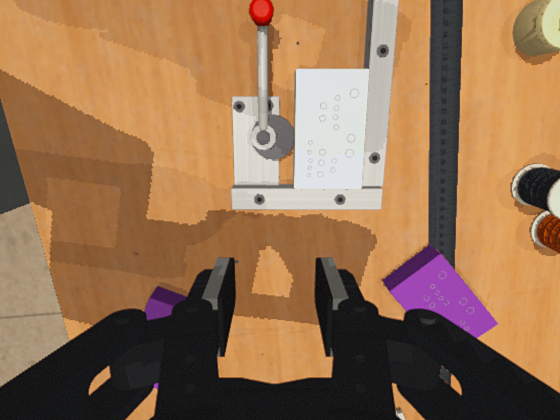

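The block is at holder (-33, 55), square, with the cam against it at (285,135). The lever is at 1.92 rad with its knob at (261,10), and the robot is clear.

```bash
python3 -c "
from h import *
print(manip.sign_off())"
```

```text
the job is handed in; nothing more can be done
None
```

I pushed the block flush into the holder's corner and swung the cam lever fully closed (block at holder -33.0, 54.7 mm, 0.1° off square; lever about 1.92 rad), then handed the job in at about 21 s. The clamping force wasn't measured, and no verdict came back at hand-in.

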